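# Line up the scale's check weights by size

## Robot

A 6-joint arm with a two-finger parallel gripper is mounted at the origin on a cart in front of the work surface, level with it; the furniture and walls round the work are solid. World frame = base frame: x ahead of the robot, y to its left, z up, the work surface at z = 0. Lengths are in mm, angles in rad, forces in N, time in s.
With the tool pointing down it reaches from about 400 to 925 mm from the base axis. Payload 12.5 kg.
Tool frame: the origin (TCP) lies midway between the tips of the shut fingers; the grasp point (between the pads) lies 19 mm behind it; z points along the fingers, y is the line along which they close (so a half turn about z gives the same grasp; the last joint's range is limited). The gripper opens to 95 mm and grips with 3 to 60 N. Pads are 20 mm wide; open, the fingers measure 119 mm over their backs; the gripper's body (75 mm by 180 mm) begins 59 mm behind the grasp point.
Start: joints at [-1.263, 0.491, 1.559, -0, 1.092, -0.106], TCP at [251.331, -572.258, 214.661] pointing down, gripper open.
Joint ranges: [-3.1, 3.1], [-0.84, 2.19], [0.05, 2.79], [-1.13, 4.28], [0.06, 2.93], [-2.69, 2.69]. Speed limits (rad/s): [2.22, 2.22, 2.79, 3.14, 3.14, 3.14].

## Interface

Orientations are given as [roll, pitch, yaw] about the fixed x, y, z axes, in that order (R = Rz(yaw) Ry(pitch) Rx(roll)).
In Python, from cell import state, read_camera, camera_info, env gives the robot as it stands.
- The arm moves only by the tool move_arm, never from a script. Its argument "commands" is a list of rows, each a list of 3 entries, a list of its own where there are three numbers: the shift along the world's x, y, z in cm, then the turn, a rotation vector about the world's x, y, z in degrees, then the opening, from 0 (shut) to 1 (fully open). A call has 1 to 10 rows; each row shifts and turns the commanded pose from where the row before left it; what a row does not reach is not made up. A row lasts 1/10 s, in which the tool goes at most 50 mm and 8.59 degrees, less where a joint would pass 70% of its speed; a pose out of reach is approached as far as the arm can. A call with a gripper value outside its range is refused whole. The fingers move at their own pace and stop on an object; the grip force is fixed at half the most. Time passes only in rows, so rows that do not move let the fingers close. It gives the time, the measured TCP pose, the force, the opening and the grip force at its end, in the units of the state.
- state(): the state, without advancing time (a new reading comes with each control period).
- read_camera(name): name is "scene" or "top" or "wrist"; returns the picture (400x640x3 uint8, blue, green, red); there is no depth.
- camera_info(name): a dict with "K" (3x3 intrinsics, pixels), "cam_to_world" (4x4, takes a point from camera to world coordinates). Camera axes: x right, y down, z forward; pixel columns grow to the right and rows downward; lengths in mm; the calibration is good to about 2 mm. A picture is of the moment at which its call begins: read the wrist's pose just before it. camera_info takes no time and is no camera call; for the wrist camera it gives the pose at the moment of the call.
- env.job_done(): hands the job in; it is judged then, once.
The state is a dict: "t": time; "joints": joint angles; "qvel": joint speeds; "tau": joint torques, N m; "eef_pos": TCP position; "tcp_rot": TCP orientation; "ft_force": force on the tool from outside, world axes, zero at the start; "moment": the same for the moment, N m; "opening": opening from 0.0 (shut) to 1.0 (fully open); "grip_force": force on a finger pad.
Only numpy, scipy, OpenCV 4.12 (cv2) and the standard library are available. Lean on these libraries where they do the work, as an engineer would, in place of code of your own. Each camera call takes 0.05 s, during which the arm holds its last target. There are 200 camera calls.

## Task

Line the four loose brass check weights up on the marks of their wooden board in order of size for the morning scale check, one upright and centred on each mark: the largest on the mark next to the red stop, and so on down to the smallest at the far end. Do not knock over the brown bottle.

Things in the scene. Friction and masses are not known exactly. Their poses are not given: they have to be found in the camera images.
- weight_xl: the largest of four polished brass check weights: solid upright round body 44 mm in diameter from the base up to 45 mm, then a narrow neck and a knob 29 mm wide; 66 mm tall over all, under 0.7 kg, loose. Origin at the centre of its underside, z up its axis
- weight_l: the second largest of four polished brass check weights: solid upright round body 36 mm in diameter from the base up to 37 mm, then a narrow neck and a knob 24 mm wide; 54 mm tall over all, under 0.7 kg, loose. Origin at the centre of its underside, z up its axis
- weight_m: the third largest of four polished brass check weights: solid upright round body 29 mm in diameter from the base up to 30 mm, then a narrow neck and a knob 19 mm wide; 44 mm tall over all, under 0.7 kg, loose. Origin at the centre of its underside, z up its axis
- weight_s: the smallest of four polished brass check weights: solid upright round body 23 mm in diameter from the base up to 24 mm, then a narrow neck and a knob 15 mm wide; 36 mm tall over all, under 0.7 kg, loose. Origin at the centre of its underside, z up its axis
- mark_1: the first of four equal round white marks with a black rim, 56 mm across, inlaid flush in a row on a fixed flat wooden board (370 x 90 x 8 mm, its top 8 mm above the worktop). Origin at its centre on the board's top; x points across the board and y along the row toward mark_1's end; neighbouring marks are 75 mm apart
- mark_2: the second mark of the row, like mark_1. Origin at its centre on the board's top; x points across the board and y along the row toward mark_1's end; neighbouring marks are 75 mm apart
- mark_3: the third mark of the row, like mark_1. Origin at its centre on the board's top; x points across the board and y along the row toward mark_1's end; neighbouring marks are 75 mm apart
- mark_4: the fourth mark of the row, like mark_1. Origin at its centre on the board's top; x points across the board and y along the row toward mark_1's end; neighbouring marks are 75 mm apart
- red_stop: the red raised bar across one end of the board (80 mm across the board, 18 mm along it, 18 mm high, fixed), 57.5 mm beyond the centre of the end mark beside it: either mark_1 or mark_4. A like grey bar closes the other end. Origin at the centre of its underside, on the board's top
- amber_bottle: a bystander: small brown glass bottle with black cap, 47 mm in diameter and 114 mm tall, standing loose among the weights; origin at the centre of its underside, z up. (A spice jar with a red lid, 45 mm in diameter and 106 mm tall, not listed, stands in the same group; weights, bottle and jar stand at least 85 mm apart, centre to centre)
Mind the look-alikes: they are no part of the job. What is shaped like the weight_l but blue is not meant.

How it is judged (in metres and radians):
At the end, for the whole second after the job is handed in: Counting from the mark beside the red stop, the marks hold the largest, second largest, third largest and smallest weight; each stands upright (within 0.1 rad) on the board, its centre within 12 mm of its mark's centre, released and at rest; the brown bottle is upright (((horizontal distance between red_stop and mark_1 below 0.09 m and (horizontal distance between weight_xl and mark_1 below 0.012 m and horizontal distance between weight_l and mark_2 below 0.012 m and horizontal distance between weight_m and mark_3 below 0.012 m and horizontal distance between weight_s and mark_4 below 0.012 m)) or (horizontal distance between red_stop and mark_4 below 0.09 m and (horizontal distance between weight_xl and mark_4 below 0.012 m and horizontal distance between weight_l and mark_3 below 0.012 m and horizontal distance between weight_m and mark_2 below 0.012 m and horizontal distance between weight_s and mark_1 below 0.012 m))) and angle between each of weight_xl, weight_l, weight_m, weight_s's own z axis and vertical below 0.1 rad and z of weight_xl in the frame of mark_1 between -0.004 and 0.004 m and linear speed of each of weight_xl, weight_l, weight_m, weight_s below 0.02 m/s and angular speed of each of weight_xl, weight_l, weight_m, weight_s below 0.2 rad/s and z of weight_l in the frame of mark_1 between -0.004 and 0.004 m and z of weight_m in the frame of mark_1 between -0.004 and 0.004 m and z of weight_s in the frame of mark_1 between -0.004 and 0.004 m and angle between amber_bottle's own z axis and vertical below 0.2 rad); the robot touches nothing.
It fails at once if the brown bottle is knocked over (angle between amber_bottle's own z axis and vertical above 0.5 rad).
It also fails if it takes over 96 s, if anything falls off the work surface, if the arm or the gripper's body presses on something with over 40 N, if the wrist force passes 120 N, or if a joint passes its speed limit or range.

## Working session

There is one attempt and no reset: what is moved stays moved. The work goes in short steps, Python scripts to look and compute and a tool call to move; the robot and the scene stay as the last step left them, time stands still between calls to the robot, and variables do not carry over. Pictures are saved under pics/ and viewed, at most 14 in all, crops included, and the job is handed in when it is done.

Besides the shell and the picture viewer there is one more tool, called after "Call:" as name(argument=value, ...), one argument or row to a line, values as JSON. move_arm: Moves the arm, as the interface text tells. Its arguments: {"type":"object","properties":{"commands":{"type":"array"}},"required":["commands"]}

```bash
mkdir -p pics; ls; python3 - <<'E'
from cell import *
import cv2
s=state();print(s)
for n in("top","scene"):
    cv2.imwrite(f"pics/{n}0.png",read_camera(n));i=camera_info(n);print(n,i)
E
```

```text
pics
{'t': 0.0, 'joints': array([-1.26260868e+00,  4.91554616e-01,  1.55944938e+00,  2.71799966e-06,
        1.09170058e+00, -1.05638281e-01]), 'qvel': array([ 0.00250806,  0.0002405 , -0.00023974, -0.00037663,  0.00056286,
        0.00090363]), 'tau': array([-2.55335493e-03, -6.12650371e+01, -2.58179641e+01,  6.92003430e-02,
        4.81995405e-02, -8.18591002e-05]), 'eef_pos': array([ 251.24704504, -572.00940218,  214.06484554]), 'tcp_rot': array([-3.14048719e+00, -1.19640074e-04,  4.13824608e-01]), 'ft_force': array([1.22447449, 0.26563381, 0.10126867]), 'moment': array([ 0.00741388, -0.04898018, -0.01806726]), 'grip_force': 0.0, 'opening': 1.0006512840667077}
top {'K': array([[426.63228272,   0.        , 316.17212736],
       [  0.        , 426.63228272, 200.94599327],
       [  0.        ,   0.        ,   1.        ]]), 'cam_to_world': array([[-2.05900885e-02, -9.96875651e-01,  7.62560475e-02,
         4.55073519e+02],
       [-9.99767674e-01,  2.10160617e-02,  4.78775498e-03,
         8.50129653e+00],
       [-6.37539816e-03, -7.61397509e-02, -9.97076774e-01,
         1.10626242e+03],
       [ 0.00000000e+00,  0.00000000e+00,  0.00000000e+00,
         1.00000000e+00]])}
scene {'K': array([[423.79533479,   0.        , 316.69809691],
       [  0.        , 423.79533479, 202.26705428],
       [  0.        ,   0.        ,   1.        ]]), 'cam_to_world': array([[-5.13264880e-01, -6.57670409e-01,  5.51388063e-01,
         1.87911552e+01],
       [-8.58221382e-01,  3.90395233e-01, -3.33238084e-01,
         3.30240359e+02],
       [ 3.90155587e-03, -6.44252431e-01, -7.64802970e-01,
         7.47605218e+02],
       [ 0.00000000e+00,  0.00000000e+00,  0.00000000e+00,
         1.00000000e+00]])}
```

View pics/top0.png

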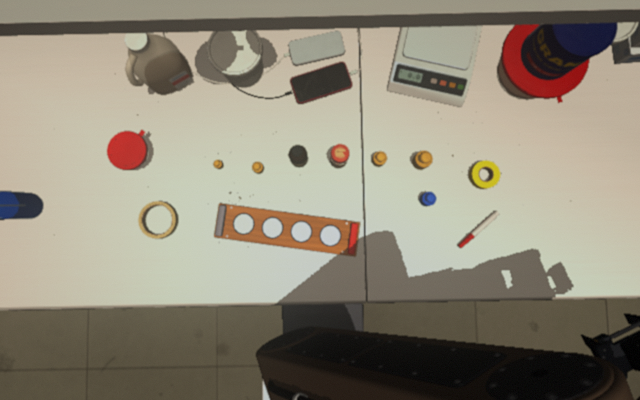

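View pics/scene0.png

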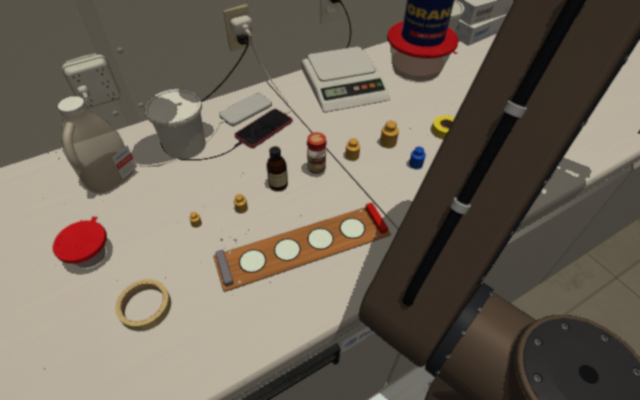

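The brass candidates in the top view are (218,164) s, (257,168) m, (379,158) l and (424,159) xl. The look-alikes are the blue one (428,198), the wood ring (157,219) and the yellow ring (485,174). The bottle is at (298,156), the jar at (339,155) and the red stop at (355,238), so xl goes on the mark at (330,235). Next I'll measure and take one close crop.

```bash
cat > h.py <<'E'
from cell import *
import cv2, numpy as np
def ray(n,u,v,z,info=None):
    i=info or camera_info(n);T=i["cam_to_world"];d=T[:3,:3]@np.linalg.solve(i["K"],[u,v,1.]);o=T[:3,3]
    return (o+d*(z-o[2])/d[2]).round(1)
def proj(i,P):
    T=np.linalg.inv(i["cam_to_world"]);p=i["K"]@(T[:3,:3]@np.array(P,float)+T[:3,3]);return p[:2]/p[2]
def blobs(m,lo,hi):
    n,l,st,c=cv2.connectedComponentsWithStats(m.astype(np.uint8))
    return [(c[k],st[k]) for k in range(1,n) if lo<st[k][4]<hi]
def brass(im):
    h=cv2.cvtColor(im,cv2.COLOR_BGR2HSV);return cv2.inRange(h,(10,120,70),(28,255,255))>0
E
python3 - <<'E'
from h import *
for n,(x0,x1,y0,y1) in {"top":(200,450,140,260),"scene":(180,440,110,290)}.items():
    im=cv2.imread(f"pics/{n}0.png");
    for c,s in blobs(brass(im),25,900):
        if x0<c[0]<x1 and y0<c[1]<y1: print(n,c.round(1),s,ray(n,*c,30))
    h=cv2.cvtColor(im,cv2.COLOR_BGR2HSV)
    for c,s in blobs(cv2.inRange(h,(0,0,150),(180,90,255))>0,150,900):
        if x0<c[0]<x1 and y0+60<c[1]<y1: print(n,"mark",c.round(1),s,ray(n,*c,8))
im=cv2.imread("pics/top0.png")
print("bottle cap",ray("top",298,156,114),"jar lid",ray("top",339.5,154,106),"stop",ray("top",355,238,26))
cv2.imwrite("pics/crop.png",cv2.resize(im[135:265,200:450],None,fx=3,fy=3,interpolation=cv2.INTER_CUBIC))
E
```

```text
top [339.6 152.2] [335 147  11  11  91] [660.8 -48.6  30. ]
top [423.1 158.8] [415 151  17  17 227] [ 639.3 -260.6   30. ]
top [379.3 158. ] [373 152  14  13 146] [ 643.8 -149.3   30. ]
top [217.6 163.8] [214 160   8   8  52] [637.8 263.1  30. ]
top [257.4 166.9] [253 162  10  11  86] [627.5 161.6  30. ]
top mark [243.3 223.4] [234 214  19  20 297] [485.2 202.6   8. ]
top mark [272.  227.3] [263 218  19  20 300] [473.5 128.7   8. ]
top mark [300.9 231.1] [292 222  19  20 298] [462.1  54.5   8. ]
top mark [330.  235.1] [321 226  19  20 297] [450.4 -19.8   8. ]
scene [390.3 132.6] [382 121  16  26 274] [ 640.5 -265.4   30. ]
scene [316.  137.8] [311 134  11   8  68] [720.7 -90.6  30. ]
scene [353.1 148.5] [347 138  13  22 197] [ 639.8 -149.7   30. ]
scene [240.4 202.8] [234 194  13  18 158] [620.9 163.4  30. ]
scene [194.8 219. ] [190 212  11  15 112] [629.  265.9  30. ]
scene mark [352.  227.7] [341 219  23  18 325] [450.8 -21.    8. ]
scene mark [320.  238.3] [309 229  23  19 346] [462.3  53.5   8. ]
scene mark [286.8 249.2] [276 240  23  20 362] [474.  127.3   8. ]
scene mark [252.1 260.5] [241 251  24  20 386] [485.8 201.3   8. ]
bottle cap [637.9  53.8 114. ] jar lid [642.  -44.3 106. ] stop [442.  -82.3  26. ]
```

View pics/crop.png

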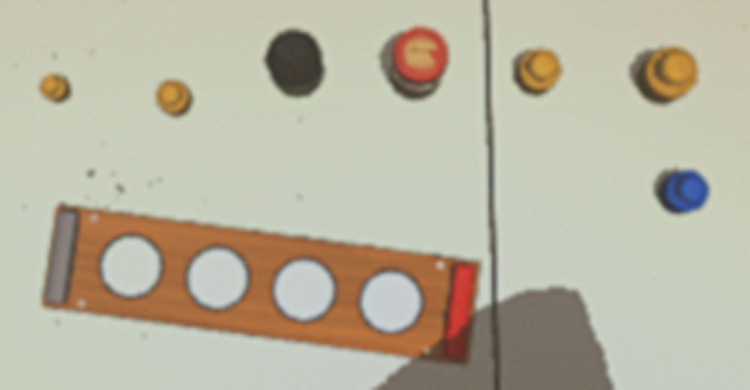

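The crop confirms four upright brass weights, sizes rising from left to right, with the blue look-alike apart and the red stop at the right end. Where the two views agree:

| Item | x (mm) | y (mm) |
|---|---|---|
| XL | 639 | -262 |
| L | 645 | -151 |
| M | 628 | 162 |
| S | 640 | 265 |

Marks from the red end are at (450.6,-20.4), (462,54), (474,128) and (485.5,202). I'll use yaw 81° so the fingers close across the board.

Call:
move_arm(
  commands=[
    [[3.5,2.8,0],[0,0,5.7],1],
    [[3.5,2.8,0],[0,0,5.7],1],
    [[3.5,2.8,0],[0,0,5.7],1],
    [[3.5,2.8,0],[0,0,5.7],1],
    [[3.5,2.8,0],[0,0,5.7],1],
    [[3.5,2.8,0],[0,0,5.7],1],
    [[3.5,2.8,0],[0,0,5.7],1],
    [[3.5,2.8,0],[0,0,5.7],1],
    [[3.5,2.8,-1],[0,0,5.7],1],
    [[3.5,2.8,-1],[0,0,6],1],
  ],
)

```text
t: 1.1
eef_pos: [602.6, -290.9, 194.3]
tcp_rot: [3.141, 0.0, 1.418]
ft_force: [-0.4, -0.7, -1.0]
opening: 0.998
grip_force: 0.0
```

Call:
move_arm(
  commands=[
    [[1.9,1.5,-2],[0,0,0],1],
    [[1.9,1.5,-2],[0,0,0],1],
    [[0,0,0],[0,0,0],1],
    [[0,0,0],[0,0,0],1],
  ],
)

```text
t: 1.5
eef_pos: [639.1, -262.0, 154.1]
tcp_rot: [-3.14, -0.0, 1.415]
ft_force: [-0.6, 0.4, 0.0]
opening: 1.002
grip_force: 0.0
```

```bash
python3 - <<'E'
from h import *
i=camera_info("wrist");im=read_camera("wrist");cv2.imwrite("pics/w1.png",im)
print(i["cam_to_world"].round(2), state()["eef_pos"])
for c,s in blobs(brass(im),100,60000): print(c.round(1),s,ray("wrist",*c,25,i))
print(proj(i,[639,-262,25]))
E
```

```text
[[ 9.9000e-01 -1.5000e-01 -4.0000e-02  6.5102e+02]
 [-1.6000e-01 -9.5000e-01 -2.6000e-01 -1.8762e+02]
 [-0.0000e+00  2.6000e-01 -9.6000e-01  3.2378e+02]
 [ 0.0000e+00  0.0000e+00  0.0000e+00  1.0000e+00]] [ 639.03895971 -262.66559724  154.92106252]
[306.6  59.5] [ 285   36   44   47 1569] [ 645.9 -147.5   25. ]
[320.2 192.2] [ 296  169   49   48 1818] [ 639.4 -262.3   25. ]
[536.  243.2] [528 235  17  17 238] [ 837.5 -344.7   25. ]
[121.4 304.7] [118 284  10  40 138] [ 420.7 -347.8   25. ]
[518.5 306.1] [513 289   9  35 113] [ 820.8 -412.1   25. ]
[305.4 327.5] [ 273  310   68   39 1578] [ 601.7 -403.5   25. ]
[319.69356822 191.98864037]
```

View pics/w1.png

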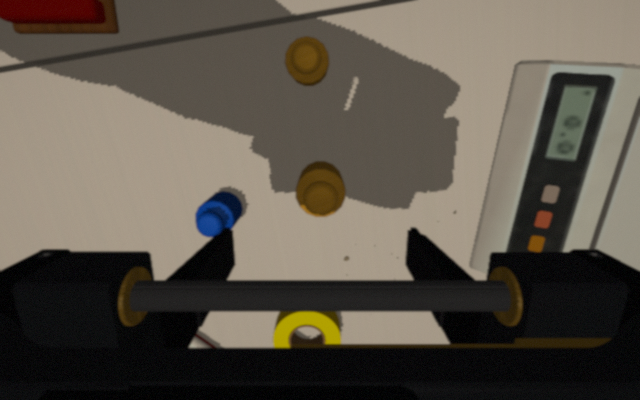

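The wrist view shows XL at (320,192) and L at (306,60), and both agree with the earlier measurements. Descend and grip.

Call:
move_arm(
  commands=[
    [[0,0,-4],[0,0,0],1],
    [[0,0,-4],[0,0,0],1],
    [[0,0,-4],[0,0,0],1],
    [[0,0,-2],[0,0,0],1],
    [[0,0,-0.9],[0,0,0],1],
    [[0,0,0],[0,0,0],0],
    [[0,0,0],[0,0,0],0],
    [[0,0,0],[0,0,0],0],
    [[0,0,0],[0,0,0],0],
    [[0,0,0],[0,0,0],0],
  ],
)

```text
t: 2.55
eef_pos: [639.6, -262.4, 6.5]
tcp_rot: [3.14, 0.0, 1.414]
ft_force: [0.9, 0.2, 0.0]
opening: 0.634
grip_force: 0.0
```

Call:
move_arm(
  commands=[
    [[0,0,0],[0,0,0],0],
    [[0,0,0],[0,0,0],0],
    [[0,0,0],[0,0,0],0],
  ],
)

```text
t: 2.85
eef_pos: [639.4, -262.2, 5.8]
tcp_rot: [3.141, 0.0, 1.414]
ft_force: [-0.7, 0.3, 2.4]
opening: 0.456
grip_force: 30.0
```

Call:
move_arm(
  commands=[
    [[0,0,3],[0,0,0],0],
    [[-1.4,1.2,4],[0,0,0],0],
    [[-2.5,3.3,1],[0,0,0],0],
    [[-2.5,3.3,0],[0,0,0],0],
    [[-2.5,3.3,0],[0,0,0],0],
    [[-2.5,3.3,0],[0,0,0],0],
    [[-2.5,3.3,0],[0,0,0],0],
    [[-2.5,3.3,0],[0,0,0],0],
    [[-2.5,3.2,0],[0,0,0],0],
    [[0,0,0],[0,0,0],0],
  ],
)

```text
t: 3.85
eef_pos: [446.4, -17.3, 85.4]
tcp_rot: [-3.137, -0.0, 1.416]
ft_force: [0.0, 0.4, -5.5]
opening: 0.452
grip_force: 30.0
```

```bash
python3 - <<'E'
from h import *
i=camera_info("wrist");im=read_camera("wrist")
print(state()["eef_pos"], state()["grip_force"])
h=cv2.cvtColor(im,cv2.COLOR_BGR2HSV)
for c,s in blobs(cv2.inRange(h,(0,0,110),(180,90,255))>0,800,40000): print(c.round(1),s,ray("wrist",*c,8,i))
cv2.imwrite("pics/w2.png",im)
E
```

```text
[448.79811996 -18.73871433  85.62750909] 29.999362129697715
[331.2  13.8] [ 294    0   75   35 1921] [474.4 115.8   8. ]
[329.8 108.7] [ 296   73   69   72 3908] [464.6  55.4   8. ]
[332.8 196.2] [ 298  179   63   45 1438] [457.5  -9.2   8. ]
[320.8 331.7] [ 259  311  123   34 2808] [ 429.8 -127.5    8. ]
[530.2 328.8] [ 508  311   44   37 1478] [ 608.3 -151.8    8. ]
```

View pics/w2.png

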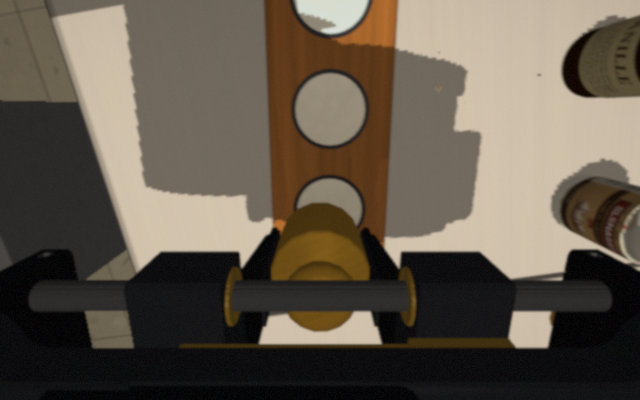

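The held XL sits squarely in the fingers above the first mark. Mark 2 shows at (330,109), within 3 mm of the earlier measurement. Lower it.

Call:
move_arm(
  commands=[
    [[0,0,-3],[0,0,0],0],
    [[0,0,-3],[0,0,0],0],
    [[0,0,-0.8],[0,0,0],0],
    [[0,0,-0.3],[0,0,0],0],
    [[0,0,0],[0,0,0],0],
    [[0,0,0],[0,0,0],0],
  ],
)

```text
t: 4.5
eef_pos: [450.9, -20.5, 15.5]
tcp_rot: [3.14, 0.0, 1.414]
ft_force: [-0.2, 0.2, -5.8]
opening: 0.452
grip_force: 30.0
```

Call:
move_arm(
  commands=[
    [[0,0,-0.1],[0,0,0],0],
    [[0,0,-0.1],[0,0,0],0],
    [[0,0,0],[0,0,0],0],
    [[0,0,0],[0,0,0],0],
  ],
)

```text
t: 4.9
eef_pos: [450.8, -20.4, 13.7]
tcp_rot: [3.14, 0.0, 1.414]
ft_force: [-1.8, -1.3, 9.1]
opening: 0.456
grip_force: 30.0
```

Call:
move_arm(
  commands=[
    [[0,0,0],[0,0,0],0.8],
    [[0,0,0],[0,0,0],0.8],
    [[0,0,0],[0,0,0],0.8],
    [[0,0,0],[0,0,0],0.8],
    [[0,0,0],[0,0,0],0.8],
    [[0,0,0],[0,0,0],0.8],
    [[0,0,3],[0,0,0],0.8],
    [[0,0,4],[0,0,0],0.8],
    [[0,0,4],[0,0,0],0.8],
    [[0,0,2],[0,0,0],0.8],
  ],
)

```text
t: 5.9
eef_pos: [450.9, -20.3, 145.5]
tcp_rot: [3.138, 0.0, 1.414]
ft_force: [-0.3, -0.6, 0.4]
opening: 0.798
grip_force: 0.0
```

Call:
move_arm(
  commands=[
    [[3.3,-2.2,0],[0,0,0],0.8],
    [[3.3,-2.2,0],[0,0,0],0.8],
    [[3.3,-2.2,0],[0,0,0],0.8],
    [[3.3,-2.2,0],[0,0,0],0.8],
    [[3.3,-2.2,0],[0,0,0],0.8],
    [[3,-1.9,0],[0,0,0],0.8],
    [[0,0,0],[0,0,0],0.8],
    [[0,0,0],[0,0,0],0.8],
  ],
)

```text
t: 6.7
eef_pos: [644.9, -149.3, 141.8]
tcp_rot: [-3.14, -0.0, 1.413]
ft_force: [-0.4, 1.5, 1.1]
opening: 0.8
grip_force: 0.0
```

```bash
python3 - <<'E'
from h import *
i=camera_info("wrist");im=read_camera("wrist");cv2.imwrite("pics/w3.png",im)
print(state()["eef_pos"])
for c,s in blobs(brass(im),300,60000): print(c.round(1),s,ray("wrist",*c,22,i))
im=read_camera("top")
for c,s in blobs(brass(im),40,900): print("top",c.round(1),s,ray("top",*c,40))
E
```

```text
[ 644.53820984 -148.87386119  142.07032157]
[69.6 73.1] [    0     0   142   163 10877] [458.7 -15.9  22. ]
[295.9  53.6] [ 273   30   47   49 1633] [644.2 -30.4  22. ]
[321.  196.7] [ 302  177   40   40 1240] [ 645.6 -151.5   22. ]
top [544.7  49.9] [540  44  11  13  58] [ 913.2 -581.1   40. ]
top [556.   60.6] [549  58  13   8  62] [ 884.2 -608.1   40. ]
top [339.6 152.2] [335 147  11  11  87] [658.8 -48.1  40. ]
top [217.6 163.8] [214 160   8   8  50] [636.1 260.6  40. ]
top [474.4 176.6] [470 161  16  28  90] [ 589.5 -385.    40. ]
top [257.4 166.9] [253 162  10  11  86] [625.9 160.2  40. ]
top [486.9 173.6] [478 166  16  17  75] [ 596.5 -416.6   40. ]
```

Call:
move_arm(
  commands=[
    [[0.1,-0.15,-4],[0,0,0],0.8],
    [[0,0,-4],[0,0,0],0.8],
    [[0,0,-4],[0,0,0],0.8],
    [[0,0,-1.6],[0,0,0],0.6],
    [[0,0,0],[0,0,0],0.4],
    [[0,0,0],[0,0,0],0],
    [[0,0,0],[0,0,0],0],
    [[0,0,0],[0,0,0],0],
    [[0,0,0],[0,0,0],0],
    [[0,0,0],[0,0,0],0],
  ],
)

```text
t: 7.8
eef_pos: [646.7, -150.9, 8.0]
tcp_rot: [3.14, 0.0, 1.414]
ft_force: [-1.6, 1.3, 7.4]
opening: 0.37
grip_force: 30.0
```

Call:
move_arm(
  commands=[
    [[0,0,0],[0,0,0],0],
    [[0,0,0],[0,0,0],0],
  ],
)

```text
t: 8.0
eef_pos: [646.7, -150.9, 8.0]
tcp_rot: [3.14, 0.0, 1.414]
ft_force: [-1.8, 0.1, 8.3]
opening: 0.375
grip_force: 30.0
```

Call:
move_arm(
  commands=[
    [[0,0,4],[0,0,0],0],
    [[-1.4,0,4],[0,0,0],0],
    [[-3,2,0],[0,0,0],0],
    [[-3,3.2,0],[0,0,0],0],
    [[-3,3.2,0],[0,0,0],0],
    [[-3,3.2,0],[0,0,0],0],
    [[-3,3.2,0],[0,0,0],0],
    [[-2,3.2,0],[0,0,0],0],
    [[0,2.5,0],[0,0,0],0],
    [[0,0,0],[0,0,0],0],
  ],
)

```text
t: 9.0
eef_pos: [461.8, 56.4, 87.2]
tcp_rot: [3.141, -0.0, 1.416]
ft_force: [0.9, 0.5, -1.9]
opening: 0.374
grip_force: 30.0
```

Call:
move_arm(
  commands=[
    [[0,0,-3],[0,0,0],0],
    [[0,0,-3],[0,0,0],0],
    [[0,0,-0.8],[0,0,0],0],
    [[0,0,0],[0,0,0],0],
    [[0,0,0],[0,0,0],0],
  ],
)

```text
t: 9.5
eef_pos: [462.8, 54.0, 19.4]
tcp_rot: [3.141, -0.0, 1.414]
ft_force: [-0.4, 0.0, -2.3]
opening: 0.371
grip_force: 30.0
```

Call:
move_arm(
  commands=[
    [[0,0,-0.2],[0,0,0],0],
    [[0,0,-0.15],[0,0,0],0],
    [[0,0,0],[0,0,0],0],
    [[0,0,0],[0,0,0],0],
  ],
)

```text
t: 9.9
eef_pos: [462.8, 54.2, 16.0]
tcp_rot: [3.14, -0.0, 1.414]
ft_force: [-0.9, -1.1, 7.3]
opening: 0.369
grip_force: 30.0
```

Call:
move_arm(
  commands=[
    [[0,0,0],[0,0,0],0.7],
    [[0,0,0],[0,0,0],0.7],
    [[0,0,0],[0,0,0],0.7],
    [[0,0,0],[0,0,0],0.7],
    [[0,0,0],[0,0,0],0.7],
    [[0,0,0],[0,0,0],0.7],
    [[0,0,3],[0,0,0],0.7],
    [[0,0,4],[0,0,0],0.7],
    [[0,0,4],[0,0,0],0.7],
    [[0,0,2],[0,0,0],0.7],
  ],
)

```text
t: 10.9
eef_pos: [462.9, 54.3, 148.0]
tcp_rot: [3.138, -0.0, 1.414]
ft_force: [-0.5, -0.2, -0.4]
opening: 0.7
grip_force: 0.0
```

Call:
move_arm(
  commands=[
    [[2,3,0],[0,0,0],0.7],
    [[3,3,0],[0,0,0],0.7],
    [[3.3,2.5,0],[0,0,0],0.7],
    [[3.3,2,0],[0,0,0],0.7],
    [[3.3,0.2,0],[0,0,0],0.7],
    [[1.6,0,0],[0,0,0],0.7],
    [[0,0,0],[0,0,0],0.7],
    [[0,0,0],[0,0,0],0.7],
  ],
)

```text
t: 11.7
eef_pos: [626.6, 161.1, 144.6]
tcp_rot: [-3.14, 0.0, 1.414]
ft_force: [0.1, -0.0, -0.1]
opening: 0.699
grip_force: 0.0
```

```bash
python3 - <<'E'
from h import *
i=camera_info("wrist");im=read_camera("wrist");cv2.imwrite("pics/w4.png",im)
print(state()["eef_pos"])
for c,s in blobs(brass(im),300,60000): print(c.round(1),s,ray("wrist",*c,18,i))
E
```

```text
[626.31602188 161.10043481 144.89231166]
[318.2  68.3] [305  54  27  30 628] [641.9 266.9  18. ]
[170.6 174.1] [ 107   89  116  191 9282] [495.7 199.2  18. ]
[324.1 190.3] [309 172  31  35 810] [630.7 162.5  18. ]
```

View pics/w4.png

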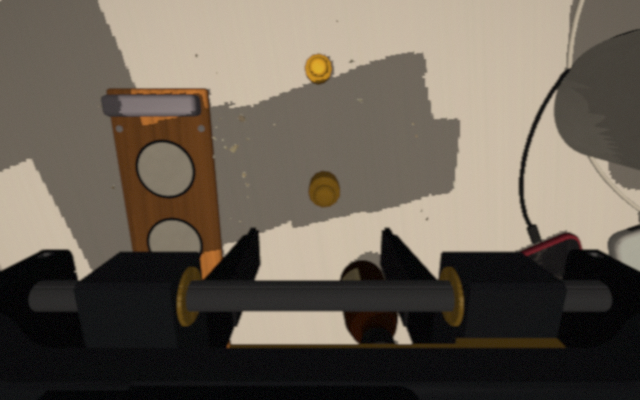

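M is at (324,190), S is at (318,68), and the bottle (365,290) is clear behind the fingers.

Call:
move_arm(
  commands=[
    [[0.3,0.1,-4],[0,0,0],0.7],
    [[0,0,-4],[0,0,0],0.7],
    [[0,0,-4],[0,0,0],0.7],
    [[0,0,-1.8],[0,0,0],0.5],
    [[0,0,0],[0,0,0],0.4],
    [[0,0,0],[0,0,0],0],
    [[0,0,0],[0,0,0],0],
    [[0,0,0],[0,0,0],0],
    [[0,0,0],[0,0,0],0],
    [[0,0,0],[0,0,0],0],
  ],
)

```text
t: 12.75
eef_pos: [630.8, 162.3, 8.6]
tcp_rot: [3.14, -0.001, 1.414]
ft_force: [-1.2, -1.0, 7.8]
opening: 0.296
grip_force: 30.0
```

Call:
move_arm(
  commands=[
    [[0,0,0],[0,0,0],0],
    [[0,0,0],[0,0,0],0],
  ],
)

```text
t: 12.95
eef_pos: [630.8, 162.4, 8.6]
tcp_rot: [3.14, -0.001, 1.414]
ft_force: [-2.7, -0.1, 7.8]
opening: 0.297
grip_force: 30.0
```

Call:
move_arm(
  commands=[
    [[0,0,4],[0,0,0],0],
    [[-1,0,4],[0,0,0],0],
    [[-3,-0.7,0],[0,0,0],0],
    [[-3.5,-0.9,0],[0,0,0],0],
    [[-3.5,-0.9,0],[0,0,0],0],
    [[-3,-0.9,0],[0,0,0],0],
    [[-1.7,0,0],[0,0,0],0],
    [[0,0,-3],[0,0,0],0],
    [[0,0,-3],[0,0,0],0],
    [[0,0,-0.8],[0,0,0],0],
  ],
)

```text
t: 13.95
eef_pos: [472.4, 128.1, 17.6]
tcp_rot: [-3.139, 0.001, 1.414]
ft_force: [-0.0, -0.1, -1.1]
opening: 0.296
grip_force: 30.0
```

Call:
move_arm(
  commands=[
    [[0,0,0],[0,0,0],0],
    [[0,0,0],[0,0,0],0],
  ],
)

```text
t: 14.15
eef_pos: [473.8, 128.3, 20.0]
tcp_rot: [3.141, -0.0, 1.414]
ft_force: [-0.2, -0.7, -1.1]
opening: 0.292
grip_force: 30.0
```

Call:
move_arm(
  commands=[
    [[0,0,-0.2],[0,0,0],0],
    [[0,0,-0.15],[0,0,0],0],
    [[0,0,0],[0,0,0],0],
    [[0,0,0],[0,0,0],0],
  ],
)

```text
t: 14.55
eef_pos: [473.8, 128.3, 16.5]
tcp_rot: [3.14, -0.0, 1.414]
ft_force: [-1.0, -0.3, 5.2]
opening: 0.303
grip_force: 30.0
```

Call:
move_arm(
  commands=[
    [[0,0,0],[0,0,0],0.6],
    [[0,0,0],[0,0,0],0.6],
    [[0,0,0],[0,0,0],0.6],
    [[0,0,0],[0,0,0],0.6],
    [[0,0,0],[0,0,0],0.6],
    [[0,0,0],[0,0,0],0.6],
    [[0,0,3],[0,0,0],0.6],
    [[0,0,4],[0,0,0],0.6],
    [[0,0,4],[0,0,0],0.6],
    [[0,0,2],[0,0,0],0.6],
  ],
)

```text
t: 15.55
eef_pos: [474.0, 128.4, 148.6]
tcp_rot: [3.138, -0.001, 1.414]
ft_force: [-0.4, -0.4, -1.1]
opening: 0.601
grip_force: 0.0
```

Call:
move_arm(
  commands=[
    [[3,2.5,0],[0,0,0],0.6],
    [[3,2.5,0],[0,0,0],0.6],
    [[3,2.5,0],[0,0,0],0.6],
    [[3,2.5,0],[0,0,0],0.6],
    [[3,2.5,0],[0,0,0],0.6],
    [[1.8,1.2,0],[0,0,0],0.6],
    [[0,0,0],[0,0,0],0.6],
    [[0,0,0],[0,0,0],0.6],
  ],
)

```text
t: 16.35
eef_pos: [640.8, 265.1, 144.9]
tcp_rot: [-3.14, 0.001, 1.414]
ft_force: [0.6, -0.8, 0.4]
opening: 0.598
grip_force: 0.0
```

```bash
python3 - <<'E'
from h import *
i=camera_info("wrist");im=read_camera("wrist");cv2.imwrite("pics/w5.png",im)
print(state()["eef_pos"])
for c,s in blobs(brass(im),300,60000): print(c.round(1),s,ray("wrist",*c,16,i))
E
```

```text
[640.56170018 264.79633839 145.28118118]
[121.   52.8] [  58    0  120   95 2856] [496.1 408.6  16. ]
[320.5 191.2] [309 180  24  24 464] [641.5 265.6  16. ]
[181.5 230.6] [ 128  202   97   72 2491] [504.2 247.9  16. ]
```

Call:
move_arm(
  commands=[
    [[0.1,0.05,-4],[0,0,0],0.6],
    [[0,0,-4],[0,0,0],0.6],
    [[0,0,-4],[0,0,0],0.6],
    [[0,0,-2],[0,0,0],0.6],
    [[0,0,0],[0,0,0],0.4],
    [[0,0,0],[0,0,0],0],
    [[0,0,0],[0,0,0],0],
    [[0,0,0],[0,0,0],0],
    [[0,0,0],[0,0,0],0],
    [[0,0,0],[0,0,0],0],
  ],
)

```text
t: 17.4
eef_pos: [642.6, 265.9, 6.8]
tcp_rot: [3.14, -0.001, 1.414]
ft_force: [-1.1, -0.8, 6.4]
opening: 0.23
grip_force: 30.0
```

Call:
move_arm(
  commands=[
    [[0,0,0],[0,0,0],0],
    [[0,0,0],[0,0,0],0],
  ],
)

```text
t: 17.6
eef_pos: [642.6, 265.9, 6.8]
tcp_rot: [3.14, -0.0, 1.414]
ft_force: [-1.4, -0.8, 7.6]
opening: 0.232
grip_force: 30.0
```

Call:
move_arm(
  commands=[
    [[0,0,4],[0,0,0],0],
    [[-1,-0.4,4],[0,0,0],0],
    [[-3,-1.2,0],[0,0,0],0],
    [[-3.5,-1.5,0],[0,0,0],0],
    [[-3.5,-1.5,0],[0,0,0],0],
    [[-3,-1.2,0],[0,0,0],0],
    [[-1.7,-0.6,0],[0,0,0],0],
    [[0,0,-3],[0,0,0],0],
    [[0,0,-3],[0,0,0],0],
    [[0,0,-0.8],[0,0,0],0],
  ],
)

```text
t: 18.6
eef_pos: [484.3, 201.4, 15.9]
tcp_rot: [-3.139, 0.001, 1.414]
ft_force: [0.7, -0.4, 0.0]
opening: 0.232
grip_force: 30.0
```

Call:
move_arm(
  commands=[
    [[0,0,-0.2],[0,0,0],0],
    [[0,0,-0.15],[0,0,0],0],
    [[0,0,0],[0,0,0],0],
    [[0,0,0],[0,0,0],0],
  ],
)

```text
t: 19.0
eef_pos: [485.8, 201.9, 15.0]
tcp_rot: [3.14, -0.001, 1.414]
ft_force: [0.3, 0.6, -0.4]
opening: 0.232
grip_force: 30.0
```

Call:
move_arm(
  commands=[
    [[0,0,-0.1],[0,0,0],0],
    [[0,0,0],[0,0,0],0],
    [[0,0,0],[0,0,0],0],
  ],
)

```text
t: 19.3
eef_pos: [485.8, 201.9, 14.7]
tcp_rot: [3.14, -0.001, 1.414]
ft_force: [-3.4, -0.6, 14.5]
opening: 0.232
grip_force: 30.0
```

Contact is made. Next I'll release, go up, and swing aside so the cameras can see.

Call:
move_arm(
  commands=[
    [[0,0,0],[0,0,0],0.6],
    [[0,0,0],[0,0,0],0.6],
    [[0,0,0],[0,0,0],0.6],
    [[0,0,0],[0,0,0],0.6],
    [[0,0,0],[0,0,0],0.6],
    [[0,0,0],[0,0,0],0.6],
    [[0,0,3],[0,0,0],0.6],
    [[0,0,4],[0,0,0],0.6],
    [[0,0,4],[0,0,0],0.6],
    [[0,0,2],[0,0,0],0.6],
  ],
)

```text
t: 20.3
eef_pos: [486.0, 202.0, 146.2]
tcp_rot: [3.138, -0.001, 1.414]
ft_force: [0.3, 0.6, 0.7]
opening: 0.596
grip_force: 0.0
```

Call:
move_arm(
  commands=[
    [[0,4,4],[0,0,0],0.6],
    [[-1,4,2],[0,0,0],0.6],
    [[-1,4,0],[0,0,0],0.6],
    [[-1,4,0],[0,0,0],0.6],
    [[-1,4,0],[0,0,0],0.6],
    [[-1,4,0],[0,0,0],0.6],
    [[-1,4,0],[0,0,0],0.6],
    [[-1,4,0],[0,0,0],0.6],
    [[-1,4,0],[0,0,0],0.6],
    [[0,0,0],[0,0,0],0.6],
  ],
)

```text
t: 21.3
eef_pos: [403.3, 560.8, 197.7]
tcp_rot: [-3.141, -0.0, 1.417]
ft_force: [-0.5, -1.3, -1.9]
opening: 0.601
grip_force: 0.0
```

```bash
python3 - <<'E'
from h import *
print(state()["eef_pos"])
t=read_camera("top");s=read_camera("scene")
a=cv2.resize(t[140:270,190:390],(800,520),interpolation=cv2.INTER_CUBIC)
cv2.imwrite("pics/f_top.png",a);cv2.imwrite("pics/f_scene.png",s)
E
```

```text
[403.32722917 560.84098804 197.66056555]
```

View pics/f_top.png

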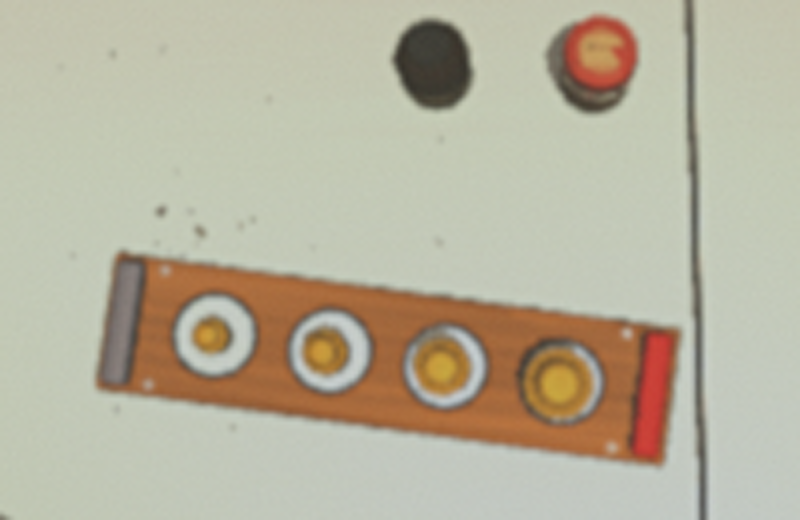

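View pics/f_scene.png

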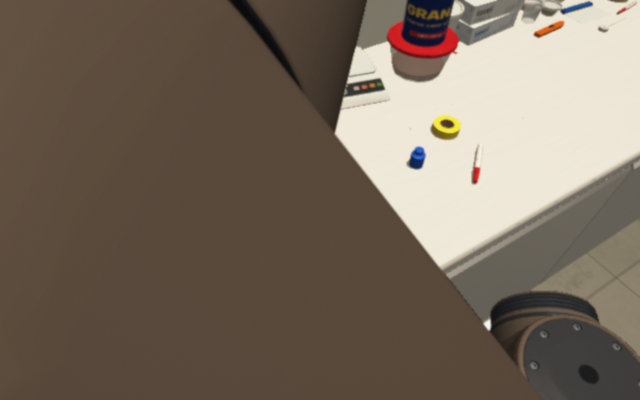

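The top view shows all four upright on their marks: S (212,335), M (326,351), L (441,362) and XL (560,383) beside the red stop. Each is within about 5 crop pixels (4 mm) of its mark's centre, and the bottle stands. The arm blocks the scene view.

```bash
python3 -c "
from cell import env;print(env.job_done())"
```

```text
the job is handed in; nothing more can be done
None
```

The job is handed in: all four brass weights stand upright on their marks, XL, L, M and S running away from the red stop, each about 4 mm or less off centre in the last top view, with the brown bottle still standing. The judge's verdict wasn't shown.

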